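# Re-set the thread guide of a bobbin winder

### The job

On the thread winder, unlock the guide carriage: squeeze the two tabs of its locking collar together and turn the collar anticlockwise as far as it goes. Slide the carriage along its rail until the thread eyelet is in line with the middle of the taller of the two thread cones standing on the winder, then squeeze and turn the collar fully back until it locks, and let go so that the tabs spring out. Do not knock over the small jar on the winder or the glue bottle beside it.

Things in the scene. Friction and masses are not known exactly. Their poses are not given: they have to be found in the camera images.
- winder: Thread winder, fixed: grey base plate 200 (x) x 400 (y) x 12 mm, origin under its centre. A rail runs along its y; the collar axis moves along the line x = +40 mm. An aluminium fence, 6 mm thick, top 64 mm above the table, runs along x = +74 to +80 mm. A white motor box, 82 mm high (94 with its wheel), fills y -154 to -196 mm at one end. Its yaw varies.
- cone_tall: The taller thread cone, linen coloured, 112 mm tall, 54 mm across its foot, 38 mm at the top, fixed on the base plate; origin at the centre of its foot, axes parallel to the winder's. It stands 100 mm to the -x side of the line of the collar axis, 60 to 90 mm to the +y or the -y side of the rail's middle.
- cone_short: The shorter thread cone, same thread and foot, 68 mm tall, fixed; it stands at the other side of the rail's middle.
- eyelet (a point): Centre of the steel thread eyelet (20 mm ring), on a tongue on the carriage, 55 mm from the collar axis towards the cones, 40 mm above the table. It is level with the collar axis along the rail. Its frame is the carriage's: y along the rail, z up.
- carriage (a joint): Position of the carriage on its rail, in m, growing towards the winder's +y, 0 in the middle, ends at -0.09 and +0.09; starts within 0.02 of the middle. The carriage is an aluminium block 56 x 90 mm with its top 49 mm above the table. Unlocked, it slides with about 2 N and stays where it is left; locked, a brake holds it with about 14 N.
- collar_grip (a point): On the collar's vertical axis, 108 mm above the table. y: the line through the two tabs (turns with the collar); z up. The tabs are grey upright paddles, 24 mm wide, 6 thick, 76 to 130 mm above the table, outer faces 54 mm apart at rest, 42 squeezed; a 28 mm hub between them is 113 mm high. Below them a latch ring, 67 mm across, its top 74 mm above the table.
- collar (a joint): Turn of the collar, rad: 0 locked (tabs in line with the rail), 1.0 unlocked (anticlockwise seen from above), stops at both ends. The tabs must be squeezed by more than 4 mm each for it to turn: the teeth latch at both ends. The brake shoe under the collar lets go of the fence beyond about 0.6; turning takes under 0.4 N m.
- tab_left (a joint): How far the tab on the collar's +y side is pressed towards the axis, in m: 0 sprung out, 0.006 fully squeezed. Spring force 3.6 N at rest, 7.2 N fully squeezed.
- tab_right (a joint): The same for the tab on the collar's -y side.
- wax_jar: Small loose jar, 32 mm across, 42 mm tall, standing on the base plate between the cones; origin at its foot. To be left standing.
- glue_bottle: Loose white bottle 60 mm across, 140 mm tall, standing on the table right (-y) of the winder; origin at its foot. To be left standing.

How it is judged:
By the outcome, as a careful person would: the job done as asked, in the order asked, and still so for the second after the job is handed in, with the robot touching nothing.
It also fails if it takes over 40 s, if anything falls off the work surface, if the arm or the gripper's body presses on something with over 40 N, if the wrist force passes 120 N, or if a joint passes its speed limit or range.

### The arm

A 7-joint arm with a two-finger parallel gripper is mounted at the origin on the work surface. World frame = base frame: x ahead of the robot, y to its left, z up, the work surface at z = 0. Lengths are in mm, angles in rad, forces in N, time in s.
With the tool pointing down it reaches from about 400 to 900 mm from the base axis. Payload 5.5 kg.
Tool frame: the origin (TCP) lies midway between the tips of the shut fingers; the grasp point (between the pads) lies 19 mm behind it; x points along the fingers, y is the direction in which the jaws open and shut, and the axes are right-handed (so a half turn about x gives the same grasp; the last joint's range is limited). The gripper opens to 92 mm and grips with 3 to 60 N. Pads are 19 mm wide; open, the fingers measure 130 mm over their backs; the gripper's body (75 mm by 190 mm) begins 47 mm behind the grasp point.
Start: joints at [-1.069, 0.501, -0.427, 1.55, 0.221, 1.138, -0.21], TCP at [153.71, 631.564, 226.729] pointing down, gripper open.
Joint ranges: [-2.88, 2.88], [-0.31, 2.03], [-1.54, 1.56], [0.2, 2.42], [-1.41, 4.55], [0.19, 2.02], [-2.57, 2.57]. Speed limits (rad/s): [2.57, 2.57, 3.14, 3.14, 3.14, 3.14, 3.14].

### API

Orientations are given as a 3x3 rotation matrix whose columns are the frame's x, y, z axes.
In Python, from plant import arm gives the robot as it stands.
- The arm moves only by the tool drive_tool, never from a script. Its argument "steps" is a list of rows, each an object of numbers: "x", "y", "z": the shift along the tool's x, y, z in mm; "ax", "ay", "az": the turn, a rotation vector about the tool's x, y, z in rad; "claw": the opening in per cent of the stroke, from 0 (shut) to 100 (fully open). A call has 1 to 5 rows; each row is the pose to reach, as a shift and turn from the pose measured when the call began, along the tool's axes at that moment; what a row does not reach only later rows make up. A row lasts 1/12 s, in which the tool goes at most 41.7 mm and 7.16 degrees, less where a joint would pass 70% of its speed; a pose out of reach is approached as far as the arm can. A call with a gripper value outside its range is refused whole. The fingers move at their own pace and stop on an object; the grip force is fixed at half the most. Time passes only in rows, so rows that repeat a pose let the fingers close. It gives the time, the measured TCP pose, the force and the opening at its end, in the units of the state.
- arm.state(): the state, without advancing time (a new reading comes with each control period).
- arm.camera(name): name is "side" or "top"; returns (picture, depth): 420x560x3 uint8, red, green, blue; 420x560 float32, mm along the optical axis (not along the pixel's ray), 0 where there is no reading.
- arm.camera_model(name): a dict with "vfov" (degrees; the focal length in pixels is half the picture's height over the tangent of half this angle, whatever the lens; pixels are square), "cx", "cy" (the principal point, pixels), "xyz" and "orientation" of the camera in the world. Camera axes: x right, y down, z forward; pixel columns grow to the right and rows downward; lengths in mm; the calibration is good to about 2 mm. A picture is of the moment at which its call begins. camera_model takes no time and is no camera call.
- arm.job_done(): hands the job in, once; it reports no verdict.
The state is a dict: "time": time; "q": joint angles; "qd": joint speeds; "joint_efforts": joint torques, N m; "ee_pos": TCP position; "eef_rot": TCP orientation; "wrist_force": force on the tool from outside, world axes, zero at the start; "torque": the same for the moment, N m; "grip_width": opening from 0.0 (shut) to 1.0 (fully open).
Only numpy, scipy, OpenCV 4.12 (cv2) and the standard library are available. Lean on these libraries where they do the work, as an engineer would, in place of code of your own. Each camera call takes 0.05 s, during which the arm holds its last target. There are 200 camera calls.

## Working session

There is one attempt and no reset: what is moved stays moved. The work goes in short steps, Python scripts to look and compute and a tool call to move; the robot and the scene stay as the last step left them, time stands still between calls to the robot, and variables do not carry over. Pictures are saved under pics/ and viewed, about 8 in all and at most 12, crops included, and the job is handed in when it is done.

Besides the shell and the picture viewer there is one more tool, called after ">>>" by a JSON object that holds its "method" and its "body", one argument or row to a line. drive_tool: Moves the arm, as the interface text tells. Its arguments: {"type":"object","properties":{"steps":{"type":"array","items":{"type":"object","properties":{"x":{"type":"number"},"y":{"type":"number"},"z":{"type":"number"},"ax":{"type":"number"},"ay":{"type":"number"},"az":{"type":"number"},"claw":{"type":"number"}}}}},"required":["steps"]}

```bash
mkdir -p pics; ls
python3 - <<'E'
from plant import arm
import cv2,numpy as np
s=arm.state();print(s['time'],s['ee_pos'],np.round(s['eef_rot'],3).tolist(),s['grip_width'],s['wrist_force'])
for n in('top','side'):
    m=arm.camera_model(n);print(n,m)
    p,d=arm.camera(n);np.savez(f'{n}0.npz',p=p,d=d);cv2.imwrite(f'pics/{n}0.png',p[:,:,::-1])
E
```

```text
pics
0.0 [153.63371968 630.85985799 225.67322482] [[-0.0, 0.237, 0.972], [-0.002, 0.972, -0.237], [-1.0, -0.002, -0.0]] 1.0078788845951026 [0.84582801 1.04671894 1.12395028]
top {'vfov': 55.42193071208812, 'cx': 276.3190441738462, 'cy': 209.8698200229016, 'xyz': array([ 453.49602228, -118.84145805,  871.42035096]), 'orientation': array([[-0.01217736, -0.98803505,  0.15374799],
       [-0.99976607,  0.01477927,  0.0157916 ],
       [-0.01787494, -0.15351972, -0.9879839 ]])}
side {'vfov': 51.688972552332665, 'cx': 272.18462470671227, 'cy': 203.82528932059984, 'xyz': array([ 177.17113571, -626.69946576,  589.59218791]), 'orientation': array([[ 0.78583162, -0.3892523 ,  0.48057394],
       [-0.61843938, -0.49312483,  0.61185017],
       [-0.00118114, -0.77801706, -0.62824204]])}
```

View pics/top0.png

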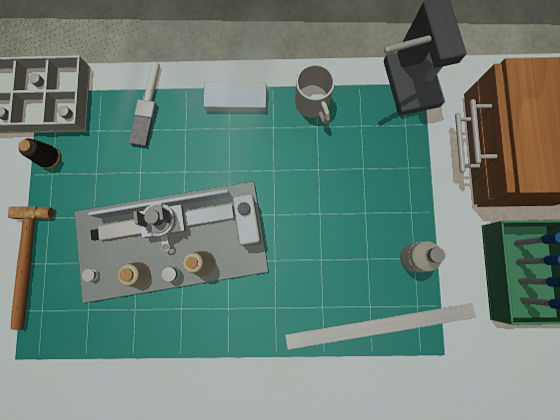

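View pics/side0.png

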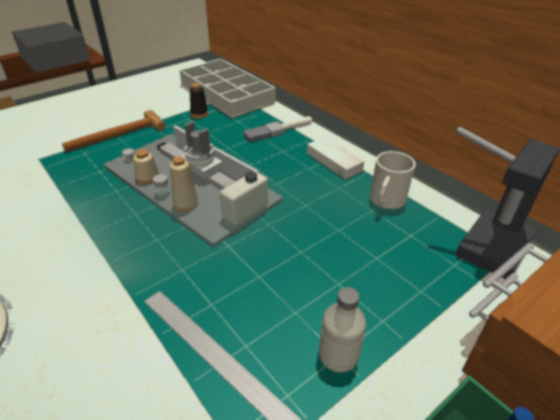

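```bash
cat > h.py <<'E'
import numpy as np,cv2
from plant import arm
def f(n): return 210/np.tan(np.radians(arm.camera_model(n)['vfov'])/2)
def cloud(n,d):
    m=arm.camera_model(n);v,u=np.mgrid[:420,:560]
    c=np.stack([(u-m['cx'])*d/f(n),(v-m['cy'])*d/f(n),d],-1)
    w=c@m['orientation'].T+m['xyz'];w[d<=0]=np.nan
    return w
def ray(n,u,v,z):
    m=arm.camera_model(n);r=m['orientation']@np.array([(u-m['cx'])/f(n),(v-m['cy'])/f(n),1])
    return m['xyz']+r*(z-m['xyz'][2])/r[2]
def proj(n,p):
    m=arm.camera_model(n);c=(np.asarray(p)-m['xyz'])@m['orientation']
    return c[...,:2]/c[...,2:]*f(n)+[m['cx'],m['cy']]
E
python3 - <<'E'
from h import *
t=np.load('top0.npz');W=cloud('top',t['d'])
hsv=cv2.cvtColor(t['p'],cv2.COLOR_RGB2HSV)
tab=W[300:340,150:250,2];print('table z',np.nanmedian(tab),np.nanstd(tab))
roi=np.zeros((420,560),bool);roi[170:312,65:280]=1
green=(hsv[...,1]>110)&(hsv[...,0]>60)&(hsv[...,0]<100)
z=W[...,2]
m=(roi&~green&(z>6)&(z<18)).astype(np.uint8)
m=cv2.morphologyEx(m,cv2.MORPH_OPEN,np.ones((3,3)))
P=W[m>0][:,:2].astype(np.float32);r=cv2.minAreaRect(P);print(r,cv2.boxPoints(r))
for lo,hi in((60,76),(76,90),(90,105),(105,119),(119,145)):
    mm=(roi&(z>lo)&(z<hi)).astype(np.uint8);n,l,st,c=cv2.connectedComponentsWithStats(mm)
    for i in range(1,n):
        if st[i,4]>8: q=W[l==i];print(lo,hi,st[i,4],c[i].round(0),np.median(q,0).round(1),q.min(0).round(0),q.max(0).round(0))
big=cv2.resize(t['p'][170:312,65:280],None,fx=3.7,fy=3.7,interpolation=cv2.INTER_CUBIC);cv2.imwrite('pics/c0.png',big[:,:,::-1])
E
```

```text
table z 1.0162741225570358 1.5254189643608282
((524.5690307617188, 127.12159729003906), (200.37413024902344, 400.48455810546875), 8.662403106689453) [[395.3659  309.99033]
 [455.68375 -85.92589]
 [653.77216 -55.74713]
 [593.45435 340.16907]]
60 76 804 [159. 210.] [588.  128.9  65.1] [530.  -5.  60.] [625. 281.  76.]
60 76 56 [206. 263.] [472.1  34.6  69. ] [452.  30.  60.] [498.  53.  76.]
60 76 240 [131. 274.] [453.4 182.9  69.7] [433. 170.  60.] [475. 212.  76.]
76 90 869 [246. 220.] [552.9 -47.3  81.4] [509. -71.  76.] [610. -19.  89.]
76 90 13 [154. 208.] [584.7 143.3  77. ] [582. 135.  76.] [587. 149.  78.]
76 90 41 [169. 216.] [566.8 108.7  79.1] [552. 104.  76.] [586. 121.  89.]
76 90 106 [155. 226.] [547.9 137.9  77.2] [536. 118.  76.] [559. 160.  89.]
76 90 48 [203. 263.] [473.7  35.9  83.6] [454.  32.  76.] [495.  56.  90.]
76 90 144 [125. 274.] [453.4 192.2  80. ] [442. 180.  77.] [465. 205.  83.]
90 105 128 [244. 208.] [579.5 -42.6  93.8] [568. -55.  90.] [592. -31.  97.]
90 105 28 [167. 216.] [565.4 108.6  98. ] [555. 107.  90.] [579. 111. 105.]
90 105 35 [143. 220.] [558.  156.   97.5] [548. 154.  90.] [571. 160. 104.]
90 105 19 [157. 222.] [553.4 125.9  97.1] [550. 122.  90.] [558. 136. 105.]
90 105 51 [202. 262.] [472.6  36.6  97.3] [456.  32.  90.] [494.  50. 105.]
105 119 26 [165. 214.] [567.4 108.6 112.1] [555. 107. 105.] [579. 112. 119.]
105 119 173 [152. 216.] [563.2 133.4 112.7] [550. 121. 106.] [577. 149. 116.]
105 119 36 [140. 218.] [559.4 156.3 111.6] [547. 154. 105.] [572. 160. 119.]
105 119 219 [194. 262.] [474.   47.8 113.5] [456.  34. 105.] [493.  72. 119.]
119 145 64 [161. 213.] [566.2 110.4 129.1] [555. 106. 120.] [579. 115. 132.]
119 145 65 [136. 217.] [559.3 157.3 129.1] [548. 154. 120.] [572. 162. 134.]
119 145 116 [191. 262.] [474.9  53.  123.8] [465.  43. 120.] [485.  63. 127.]
```

View pics/c0.png

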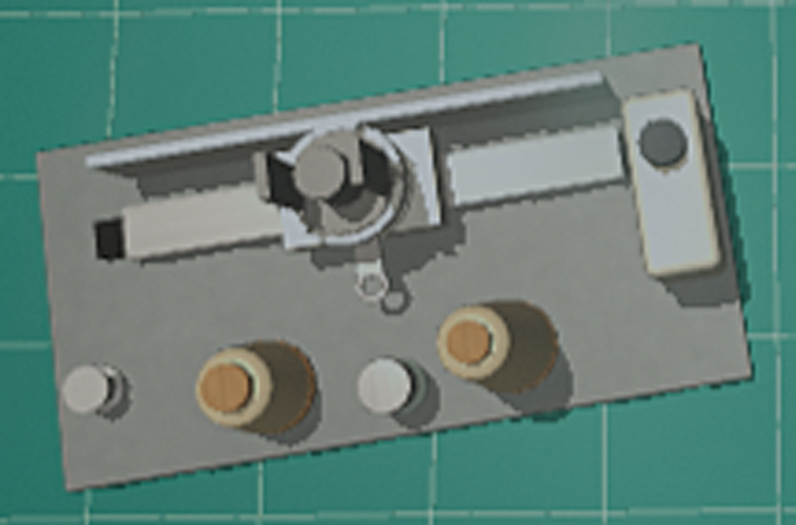

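The top view shows the winder with the motor box at the right (-y), the collar at about (152,216), the tall cone at (194,262) and the short cone at (130,274). The jar is at (170,275) and the glue bottle at (425,257). The side view confirms that the cone next to the motor box is the tall one. From these I get a yaw of about 0.151 and a carriage position of about +1 mm. The tall cone is at y ≈ -66 in the winder frame.

```bash
cat > g.py <<'E'
import sys
from h import *
from scipy.spatial.transform import Rotation as R
# usage: g.py x y z yaw_deg(of tool y in world) -> shift & turn in tool axes
x,y,z,a=map(float,sys.argv[1:5]);a=np.radians(a);s=arm.state();Rt=np.array(s['eef_rot'])
ty=np.array([np.cos(a),np.sin(a),0]);tx=np.array([0,0,-1.]);G=np.c_[tx,ty,np.cross(tx,ty)]
print('t',s['time'],'pos',np.round(s['ee_pos'],1),'yaw',np.degrees(np.arctan2(Rt[1,1],Rt[0,1])).round(1),'F',np.round(s['wrist_force'],1),'w',round(s['grip_width'],3),'q7',np.round(s['q'],2))
print('shift',np.round(Rt.T@(np.array([x,y,z])-s['ee_pos']),1),'turn',np.round(R.from_matrix(Rt.T@G).as_rotvec(),3))
E
python3 g.py 562.5 134 210 -81.3
```

```text
t 0.1 pos [153.6 630.9 225.8] yaw 76.3 F [-0.3  0.5  0.3] w 0.998 q7 [-1.07  0.5  -0.43  1.55  0.22  1.14 -0.21]
shift [  16.4 -386.1  514.8] turn [2.751e+00 2.000e-03 1.000e-03]
```

>>> {"method": "drive_tool", "body": {
  "steps": [
    {"y": -386,"z": 515,"ax": 2.7,"claw": 100},
    {"y": -386,"z": 515,"ax": 2.7},
    {"y": -386,"z": 515,"ax": 2.7},
    {"y": -386,"z": 515,"ax": 2.7},
    {"y": -386,"z": 515,"ax": 2.7}
  ]
}}

```text
validation failed for argument at $.st...
```

```bash
python3 g.py 562.5 134 210 -81.3
```

```text
t 0.1 pos [153.6 630.9 225.8] yaw 76.3 F [-0.3  0.5  0.3] w 0.998 q7 [-1.07  0.5  -0.43  1.55  0.22  1.14 -0.21]
shift [  16.4 -386.1  514.8] turn [2.751e+00 2.000e-03 1.000e-03]
```

>>> {"method": "drive_tool", "body": {
  "steps": [
    {"x": 0,"y": -386,"z": 515,"ax": 2.7,"ay": 0,"az": 0,"claw": 100},
    {"x": 0,"y": -386,"z": 515,"ax": 2.7,"ay": 0,"az": 0,"claw": 100},
    {"x": 0,"y": -386,"z": 515,"ax": 2.7,"ay": 0,"az": 0,"claw": 100},
    {"x": 0,"y": -386,"z": 515,"ax": 2.7,"ay": 0,"az": 0,"claw": 100},
    {"x": 0,"y": -386,"z": 515,"ax": 2.7,"ay": 0,"az": 0,"claw": 100}
  ]
}}

```text
time: 0.52
ee_pos: [286.8, 468.6, 226.2]
eef_rot: [[-0.0, 0.764, 0.645], [-0.001, 0.645, -0.764], [-1.0, -0.001, 0.001]]
wrist_force: [1.0, 0.6, -0.3]
grip_width: 1.002
```

>>> {"method": "drive_tool", "body": {
  "steps": [
    {"x": 0,"y": -5,"z": 433,"ax": 2.12,"ay": 0,"az": 0,"claw": 100},
    {"x": 0,"y": -5,"z": 433,"ax": 2.12,"ay": 0,"az": 0,"claw": 100},
    {"x": 0,"y": -5,"z": 433,"ax": 2.12,"ay": 0,"az": 0,"claw": 100},
    {"x": 0,"y": -5,"z": 433,"ax": 2.12,"ay": 0,"az": 0,"claw": 100},
    {"x": 0,"y": -5,"z": 433,"ax": 2.12,"ay": 0,"az": 0,"claw": 100}
  ]
}}

```text
time: 0.93
ee_pos: [419.0, 307.8, 226.5]
eef_rot: [[0.0, 0.997, 0.076], [-0.001, 0.076, -0.997], [-1.0, 0.0, 0.001]]
wrist_force: [0.3, 0.7, 0.2]
grip_width: 0.998
```

```bash
python3 g.py 562.5 134 210 -81.3
```

```text
t 0.9333 pos [419.  307.8 226.5] yaw 4.4 F [0.3 0.7 0.2] w 0.998 q7 [-0.63  0.24 -0.07  1.89  0.02  1.02 -0.63]
shift [ 16.7 129.9 184.1] turn [ 1.495e+00  0.000e+00 -1.000e-03]
```

>>> {"method": "drive_tool", "body": {
  "steps": [
    {"x": 0,"y": 130,"z": 184,"ax": 1.495,"ay": 0,"az": 0,"claw": 100},
    {"x": 0,"y": 130,"z": 184,"ax": 1.495,"ay": 0,"az": 0,"claw": 100},
    {"x": 0,"y": 130,"z": 184,"ax": 1.495,"ay": 0,"az": 0,"claw": 100},
    {"x": 0,"y": 130,"z": 184,"ax": 1.495,"ay": 0,"az": 0,"claw": 100},
    {"x": 0,"y": 130,"z": 184,"ax": 1.495,"ay": 0,"az": 0,"claw": 100}
  ]
}}

```text
time: 1.35
ee_pos: [551.3, 146.9, 226.5]
eef_rot: [[-0.0, 0.853, -0.522], [-0.001, -0.522, -0.853], [-1.0, 0.0, 0.001]]
wrist_force: [0.3, 0.3, 0.3]
grip_width: 0.999
```

```bash
python3 g.py 562.5 134 210 -81.3
```

```text
t 1.35 pos [551.3 146.9 226.5] yaw -31.5 F [0.3 0.3 0.3] w 0.999 q7 [-0.42  0.33  0.14  1.77 -0.05  1.05 -0.81]
shift [16.5 16.3  5.1] turn [ 0.87   0.    -0.001]
```

>>> {"method": "drive_tool", "body": {
  "steps": [
    {"x": 16,"y": 16.3,"z": 5.1,"ax": 0.87,"ay": 0,"az": 0,"claw": 100},
    {"x": 16,"y": 16.3,"z": 5.1,"ax": 0.87,"ay": 0,"az": 0,"claw": 100},
    {"x": 16,"y": 16.3,"z": 5.1,"ax": 0.87,"ay": 0,"az": 0,"claw": 100},
    {"x": 16,"y": 16.3,"z": 5.1,"ax": 0.87,"ay": 0,"az": 0,"claw": 100},
    {"x": 16,"y": 16.3,"z": 5.1,"ax": 0.87,"ay": 0,"az": 0,"claw": 100}
  ]
}}

```text
time: 1.77
ee_pos: [562.1, 133.7, 209.8]
eef_rot: [[-0.001, 0.386, -0.923], [-0.001, -0.923, -0.386], [-1.0, 0.001, 0.002]]
wrist_force: [0.3, -0.4, -0.7]
grip_width: 1.0
```

```bash
python3 g.py 562.5 134 90 -81.3
```

```text
t 1.7667 pos [562.1 133.7 209.8] yaw -67.3 F [ 0.3 -0.4 -0.7] w 1.0 q7 [-0.49  0.36  0.26  1.77 -0.11  1.02 -1.36]
shift [119.8  -0.2  -0.7] turn [ 0.244  0.002 -0.001]
```

>>> {"method": "drive_tool", "body": {
  "steps": [
    {"x": 0,"y": 0,"z": -0.7,"ax": 0.244,"ay": 0,"az": 0,"claw": 100},
    {"x": 0,"y": 0,"z": -0.7,"ax": 0.244,"ay": 0,"az": 0,"claw": 100},
    {"x": 35,"y": 0,"z": -0.7,"ax": 0.244,"ay": 0,"az": 0,"claw": 100},
    {"x": 68,"y": 0,"z": -0.7,"ax": 0.244,"ay": 0,"az": 0,"claw": 100},
    {"x": 68,"y": 0,"z": -0.7,"ax": 0.244,"ay": 0,"az": 0,"claw": 100}
  ]
}}

```text
time: 2.18
ee_pos: [557.6, 133.0, 135.7]
eef_rot: [[-0.012, 0.152, -0.988], [-0.005, -0.988, -0.152], [-1.0, 0.003, 0.013]]
wrist_force: [-1.6, -0.4, -0.7]
grip_width: 0.999
```

```bash
python3 g.py 562.5 134 90 -81.3
python3 - <<'E'
from h import *
a=[]
for n in('top','side'):
    p,d=arm.camera(n);np.savez(f'{n}1.npz',p=p,d=d)
    c=proj(n,[562,134,110]).astype(int);x0=max(c[0]-70,0);y0=max(c[1]-75,0)
    a.append(cv2.resize(p[y0:y0+140,x0:x0+140],(400,400),interpolation=cv2.INTER_CUBIC))
cv2.imwrite('pics/c1.png',np.hstack(a)[:,:,::-1])
E
```

```text
t 2.1833 pos [557.6 133.  135.7] yaw -81.2 F [-1.6 -0.4 -0.7] w 0.999 q7 [-0.51  0.46  0.29  1.84 -0.16  0.89 -1.56]
shift [45.6 -0.3 -5.6] turn [ 0.001  0.013 -0.003]
```

View pics/c1.png

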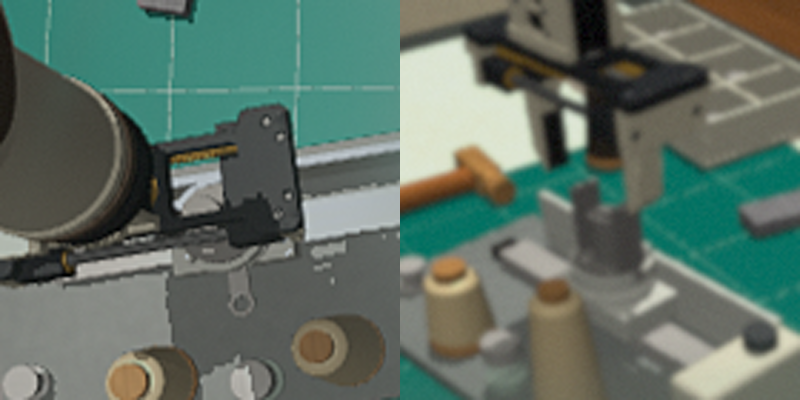

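The gripper is above the collar and straddles both tabs. The side crop shows the fingers on either side of them, with the jaws in line with the rail. I'll descend and then close.

>>> {"method": "drive_tool", "body": {
  "steps": [
    {"x": 5,"y": -0.5,"z": -5.5,"ax": 0,"ay": 0.013,"az": -0.003,"claw": 100},
    {"x": 25,"y": -0.5,"z": -5.5,"ax": 0,"ay": 0.013,"az": -0.003,"claw": 100},
    {"x": 46,"y": -0.5,"z": -5.5,"ax": 0,"ay": 0.013,"az": -0.003,"claw": 80},
    {"x": 46,"y": -0.5,"z": -5.5,"ax": 0,"ay": 0.013,"az": -0.003,"claw": 70},
    {"x": 46,"y": -0.5,"z": -5.5,"ax": 0,"ay": 0.013,"az": -0.003,"claw": 70}
  ]
}}

```text
time: 2.7
ee_pos: [566.9, 134.7, 95.5]
eef_rot: [[0.008, 0.152, -0.988], [0.003, -0.988, -0.152], [-1.0, -0.001, -0.008]]
wrist_force: [0.6, 0.7, 0.5]
grip_width: 0.832
```

```bash
python3 g.py 562.7 134 90 -81.3
```

```text
t 2.7 pos [566.9 134.7  95.5] yaw -81.3 F [0.6 0.7 0.5] w 0.832 q7 [-0.49  0.52  0.27  1.85 -0.19  0.79 -1.54]
shift [5.5 0.1 4.3] turn [ 0.    -0.008  0.001]
```

>>> {"method": "drive_tool", "body": {
  "steps": [
    {"x": 5,"y": 0,"z": 4,"ax": 0,"ay": -0.008,"az": 0,"claw": 66},
    {"x": 5,"y": 0,"z": 4,"ax": 0,"ay": -0.008,"az": 0,"claw": 66},
    {"x": 5,"y": 0,"z": 4,"ax": 0,"ay": -0.008,"az": 0,"claw": 66},
    {"x": 5,"y": 0,"z": 4,"ax": 0,"ay": -0.008,"az": 0,"claw": 66},
    {"x": 5,"y": 0,"z": 4,"ax": 0,"ay": -0.008,"az": 0,"claw": 66}
  ]
}}

```text
time: 3.12
ee_pos: [563.5, 134.3, 91.2]
eef_rot: [[0.001, 0.152, -0.988], [0.002, -0.988, -0.152], [-1.0, -0.002, -0.001]]
wrist_force: [0.0, 0.6, 0.2]
grip_width: 0.661
```

```bash
python3 g.py 562.7 134 90 -81.3
```

```text
t 3.1167 pos [563.5 134.3  91.2] yaw -81.3 F [0.  0.6 0.2] w 0.661 q7 [-0.49  0.52  0.27  1.86 -0.19  0.79 -1.54]
shift [1.2 0.2 0.8] turn [ 0.    -0.001  0.002]
```

Now squeeze.

>>> {"method": "drive_tool", "body": {
  "steps": [
    {"x": 1,"y": 0,"z": 0.8,"ax": 0,"ay": 0,"az": 0,"claw": 40},
    {"x": 1,"y": 0,"z": 0.8,"ax": 0,"ay": 0,"az": 0,"claw": 40},
    {"x": 1,"y": 0,"z": 0.8,"ax": 0,"ay": 0,"az": 0,"claw": 40},
    {"x": 1,"y": 0,"z": 0.8,"ax": 0,"ay": 0,"az": 0,"claw": 40},
    {"x": 1,"y": 0,"z": 0.8,"ax": 0,"ay": 0,"az": 0,"claw": 40}
  ]
}}

```text
time: 3.53
ee_pos: [562.9, 134.5, 90.8]
eef_rot: [[0.001, 0.152, -0.988], [0.002, -0.988, -0.152], [-1.0, -0.002, -0.002]]
wrist_force: [-2.7, 0.6, 6.0]
grip_width: 0.417
```

```bash
python3 g.py 562.7 134 90 -81.3
```

```text
t 3.5333 pos [562.9 134.5  90.8] yaw -81.3 F [-2.7  0.6  6. ] w 0.417 q7 [-0.49  0.52  0.27  1.86 -0.19  0.78 -1.54]
shift [0.8 0.5 0.2] turn [ 0.    -0.002  0.002]
```

>>> {"method": "drive_tool", "body": {
  "steps": [
    {"x": 0,"y": 0,"z": 0,"ax": 0,"ay": 0,"az": 0,"claw": 30},
    {"x": 0,"y": 0,"z": 0,"ax": 0,"ay": 0,"az": 0,"claw": 30},
    {"x": 0,"y": 0,"z": 0,"ax": -0.07,"ay": 0,"az": 0,"claw": 30},
    {"x": 0,"y": 0,"z": 0,"ax": -0.14,"ay": 0,"az": 0,"claw": 30},
    {"x": 0,"y": 0,"z": 0,"ax": -0.21,"ay": 0,"az": 0,"claw": 30}
  ]
}}

```text
time: 3.95
ee_pos: [563.1, 133.0, 90.8]
eef_rot: [[0.001, 0.356, -0.934], [0.001, -0.934, -0.356], [-1.0, -0.0, -0.002]]
wrist_force: [0.1, -3.1, 3.2]
grip_width: 0.418
```

```bash
python3 g.py 562.7 134 90 -24; python3 -c "
from h import *
print(arm.state()['torque'])
p,d=arm.camera('side');c=proj('side',[562,134,100]).astype(int);cv2.imwrite('pics/c2.png',cv2.resize(p[c[1]-50:c[1]+50,c[0]-60:c[0]+60],(720,600),interpolation=cv2.INTER_CUBIC)[:,:,::-1])"
```

```text
t 3.95 pos [563.1 133.   90.8] yaw -69.1 F [ 0.1 -3.1  3.2] w 0.418 q7 [-0.45  0.52  0.22  1.86 -0.15  0.78 -1.36]
shift [ 0.8 -1.1 -0. ] turn [-0.788 -0.002 -0.   ]
[-0.59707111  0.22617246 -0.17148034]
```

View pics/c2.png

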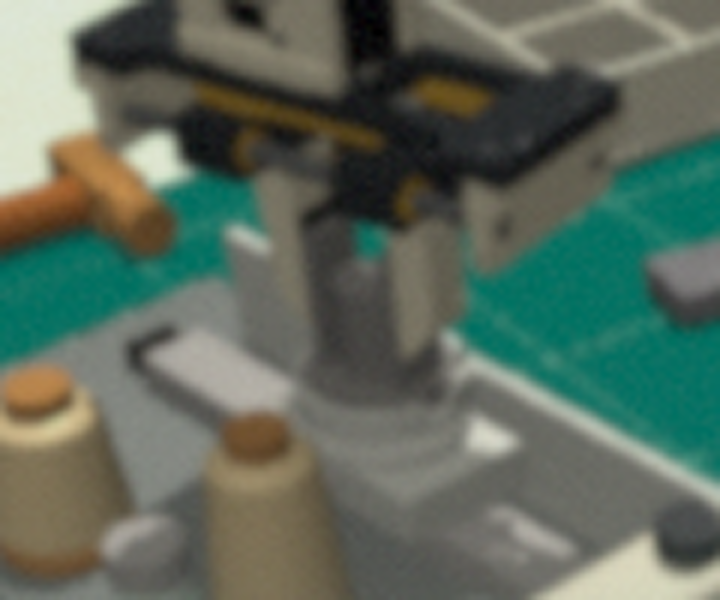

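The fingers hold both tabs, and the collar turns with them at low torque (about 0.17 N m). I'll carry on turning.

>>> {"method": "drive_tool", "body": {
  "steps": [
    {"x": 0,"y": -0.5,"z": 0,"ax": -0.12,"ay": 0,"az": 0,"claw": 30},
    {"x": 0,"y": -0.5,"z": 0,"ax": -0.24,"ay": 0,"az": 0,"claw": 30},
    {"x": 0,"y": -0.5,"z": 0,"ax": -0.36,"ay": 0,"az": 0,"claw": 30},
    {"x": 0,"y": -0.5,"z": 0,"ax": -0.48,"ay": 0,"az": 0,"claw": 30},
    {"x": 0,"y": -0.5,"z": 0,"ax": -0.58,"ay": 0,"az": 0,"claw": 30}
  ]
}}

```text
time: 4.42
ee_pos: [563.4, 132.6, 90.9]
eef_rot: [[0.002, 0.814, -0.58], [0.0, -0.58, -0.814], [-1.0, 0.002, -0.002]]
wrist_force: [0.5, -1.9, 0.4]
grip_width: 0.415
```

```bash
python3 g.py 562.7 134 90 -24; python3 -c "
from h import *
print(arm.state()['torque'])"
```

```text
t 4.4167 pos [563.4 132.6  90.9] yaw -35.5 F [ 0.5 -1.9  0.4] w 0.415 q7 [-0.34  0.51  0.08  1.85 -0.05  0.78 -0.85]
shift [ 0.9 -1.4 -0.7] turn [-0.2   -0.001 -0.002]
[-0.44543387  0.05721699 -0.02336406]
```

>>> {"method": "drive_tool", "body": {
  "steps": [
    {"x": 0,"y": 0,"z": 0,"ax": -0.1,"ay": 0,"az": 0,"claw": 30},
    {"x": 0,"y": 0,"z": 0,"ax": -0.18,"ay": 0,"az": 0,"claw": 30},
    {"x": 0,"y": 0,"z": 0,"ax": -0.24,"ay": 0,"az": 0,"claw": 30},
    {"x": 0,"y": 0,"z": 0,"ax": -0.27,"ay": 0,"az": 0,"claw": 30},
    {"x": 0,"y": 0,"z": 0,"ax": -0.27,"ay": 0,"az": 0,"claw": 30}
  ]
}}

```text
time: 4.83
ee_pos: [563.6, 132.3, 90.8]
eef_rot: [[0.002, 0.938, -0.346], [0.001, -0.346, -0.938], [-1.0, 0.002, -0.002]]
wrist_force: [0.3, 0.6, 0.6]
grip_width: 0.419
```

```bash
python3 g.py 562.7 134 90 -24; python3 -c "
from h import *
print(arm.state()['torque'])"
```

```text
t 4.8333 pos [563.6 132.3  90.8] yaw -20.2 F [0.3 0.6 0.6] w 0.419 q7 [-0.29  0.51  0.01  1.85 -0.01  0.78 -0.62]
shift [ 0.8 -1.5 -1.3] turn [ 0.066 -0.002 -0.002]
[-0.05456361  0.15758061 -1.07926694]
```

The stop is reached: turn ≈ 1.06 rad, torque 1.1 N m. I'll relax the turn slightly and slide 65 mm along -y of the rail.

```bash
python3 g.py 573.2 68.2 91 -23
```

```text
t 4.8333 pos [563.6 132.3  90.8] yaw -20.2 F [0.3 0.6 0.6] w 0.419 q7 [-0.29  0.51  0.01  1.85 -0.01  0.78 -0.62]
shift [-0.2 31.1 56.9] turn [ 0.048 -0.002 -0.002]
```

>>> {"method": "drive_tool", "body": {
  "steps": [
    {"x": 0,"y": 0,"z": 0,"ax": 0.048,"ay": 0,"az": 0,"claw": 30},
    {"x": 0,"y": 6,"z": 11,"ax": 0.048,"ay": 0,"az": 0,"claw": 30},
    {"x": 0,"y": 14,"z": 25.6,"ax": 0.048,"ay": 0,"az": 0,"claw": 30},
    {"x": 0,"y": 22,"z": 40.2,"ax": 0.048,"ay": 0,"az": 0,"claw": 30},
    {"x": 0,"y": 28,"z": 51.2,"ax": 0.048,"ay": 0,"az": 0,"claw": 30}
  ]
}}

```text
time: 5.25
ee_pos: [572.4, 74.3, 90.9]
eef_rot: [[0.002, 0.92, -0.392], [0.002, -0.392, -0.92], [-1.0, 0.002, -0.003]]
wrist_force: [0.4, 2.8, 2.1]
grip_width: 0.417
```

```bash
python3 g.py 573.2 68.2 91 -23
```

```text
t 5.25 pos [572.4  74.3  90.9] yaw -23.1 F [0.4 2.8 2.1] w 0.417 q7 [-0.2   0.5   0.03  1.86 -0.02  0.78 -0.56]
shift [-0.1  3.1  5.3] turn [-0.001 -0.003 -0.002]
```

>>> {"method": "drive_tool", "body": {
  "steps": [
    {"x": 0,"y": 3,"z": 5.3,"ax": 0,"ay": 0,"az": 0,"claw": 30},
    {"x": 0,"y": 3,"z": 5.3,"ax": 0,"ay": 0,"az": 0,"claw": 30},
    {"x": 0,"y": 3,"z": 5.3,"ax": 0,"ay": 0,"az": 0,"claw": 30},
    {"x": 0,"y": 3,"z": 5.3,"ax": 0,"ay": 0,"az": 0,"claw": 30}
  ]
}}

```text
time: 5.58
ee_pos: [573.4, 67.9, 90.9]
eef_rot: [[0.003, 0.92, -0.392], [0.001, -0.392, -0.92], [-1.0, 0.002, -0.002]]
wrist_force: [0.6, -1.7, 0.5]
grip_width: 0.415
```

```bash
python3 g.py 573.2 68.2 91 -23;  python3 -c "
from h import *
p,d=arm.camera('top');np.savez('top3.npz',p=p,d=d);cv2.imwrite('pics/c3.png',cv2.resize(p[170:312,65:280],None,fx=3.7,fy=3.7,interpolation=cv2.INTER_CUBIC)[:,:,::-1])"
```

```text
t 5.5833 pos [573.4  67.9  90.9] yaw -23.1 F [ 0.6 -1.7  0.5] w 0.415 q7 [-0.19  0.5   0.03  1.86 -0.02  0.78 -0.55]
shift [-0.1 -0.3 -0.1] turn [-0.001 -0.002 -0.002]
```

View pics/c3.png

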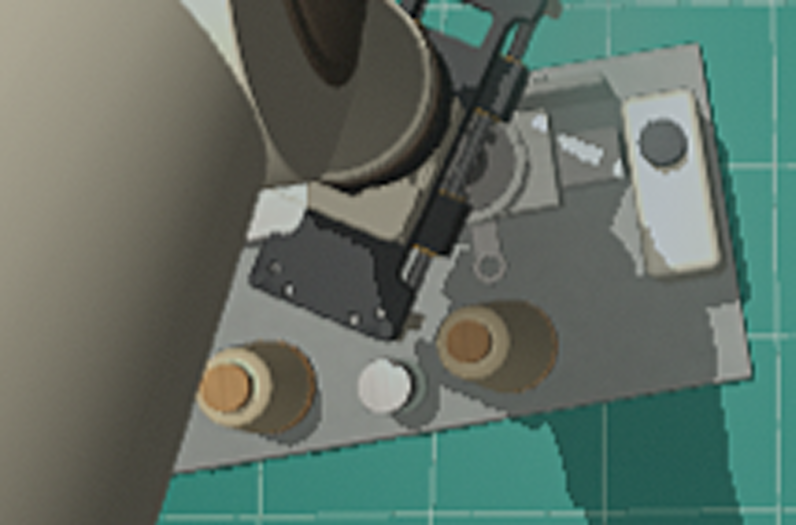

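The carriage has moved, and the eyelet ring is visible at crop (489,266), which is pixel (196.8,241.4). I'll measure it against the cone axis.

Run:
```python
from h import *
c,s=np.cos(.1512),np.sin(.1512);o=np.array([524.57,127.12])
def w(p): d=p[:2]-o;return np.round([c*d[0]+s*d[1],-s*d[0]+c*d[1]],1)
P=lambda u,v:((u+.5)/3.7-.5+65,(v+.5)/3.7-.5+170)
print('eye0',w(ray('top',*P(372,285.5),40)),'eye1',w(ray('top',*P(489.5,266),40)))
t=np.load('top3.npz');W=cloud('top',t['d']);z=W[...,2]
m=np.zeros((420,560),bool);m[240:285,175:225]=1
for k in((119,135),(100,118)):
    q=W[m&(z>k[0])&(z<k[1])];print(k,w((q.min(0)+q.max(0))/2),w(q.mean(0)))
hsv=cv2.cvtColor(t['p'],cv2.COLOR_RGB2HSV)
mm=(m&(hsv[...,0]<16)&(hsv[...,1]>90)&(z>110)).astype(np.uint8);M=cv2.moments(mm,True);print('plug',M['m00'],w(ray('top',M['m10']/M['m00'],M['m01']/M['m00'],124)))
# foot by ray at 12: silhouette front. tall cone rim & plug ellipse
print('plug crop',w(ray('top',*P(467,342),124)),'rim',w(ray('top',*P(475,343),113)))
```

```text
eye0 [-16.    2.5] eye1 [-16.  -64.5]
(119, 135) [-60.3 -66.2] [-60.4 -66.1]
(100, 118) [-60.7 -66.2] [-61.2 -69.4]
plug 16.0 [-62.8 -65.4]
plug crop [-61.2 -65.2] rim [-61.7 -66.7]
```

The eyelet is within about 1.5 mm of the cone's middle. The height-consistent comparison gives 0.1 mm. Next I'll turn the collar back.

>>> {"method": "drive_tool", "body": {
  "steps": [
    {"x": 0,"y": 0,"z": 0.4,"ax": 0.1,"ay": 0,"az": 0,"claw": 30},
    {"x": 0,"y": 0,"z": 0.4,"ax": 0.2,"ay": 0,"az": 0,"claw": 30},
    {"x": 0,"y": 0,"z": 0.4,"ax": 0.3,"ay": 0,"az": 0,"claw": 30},
    {"x": 0,"y": 0,"z": 0.4,"ax": 0.4,"ay": 0,"az": 0,"claw": 30},
    {"x": 0,"y": 0,"z": 0.4,"ax": 0.5,"ay": 0,"az": 0,"claw": 30}
  ]
}}

```text
time: 6.05
ee_pos: [573.0, 68.7, 90.9]
eef_rot: [[0.003, 0.618, -0.786], [0.001, -0.786, -0.618], [-1.0, 0.001, -0.003]]
wrist_force: [0.7, -1.6, 1.3]
grip_width: 0.413
```

```bash
python3 g.py 573.5 67.4 91 -84
```

```text
t 6.05 pos [573.   68.7  90.9] yaw -51.9 F [ 0.7 -1.6  1.3] w 0.413 q7 [-0.29  0.51  0.15  1.86 -0.11  0.78 -0.98]
shift [-0.1  1.3  0.4] turn [ 0.561 -0.003  0.   ]
```

>>> {"method": "drive_tool", "body": {
  "steps": [
    {"x": 0,"y": 1.3,"z": 0.4,"ax": 0.1,"ay": 0,"az": 0,"claw": 30},
    {"x": 0,"y": 1.3,"z": 0.4,"ax": 0.22,"ay": 0,"az": 0,"claw": 30},
    {"x": 0,"y": 1.3,"z": 0.4,"ax": 0.34,"ay": 0,"az": 0,"claw": 30},
    {"x": 0,"y": 1.3,"z": 0.4,"ax": 0.44,"ay": 0,"az": 0,"claw": 30},
    {"x": 0,"y": 1.3,"z": 0.4,"ax": 0.52,"ay": 0,"az": 0,"claw": 30}
  ]
}}

```text
time: 6.47
ee_pos: [572.5, 71.0, 90.9]
eef_rot: [[0.001, 0.145, -0.989], [0.004, -0.989, -0.145], [-1.0, -0.003, -0.002]]
wrist_force: [-1.8, 2.6, 3.6]
grip_width: 0.413
```

```bash
python3 g.py 573.5 67.4 91 -84; python3 -c "
from h import *
print(arm.state()['torque'])"
```

```text
t 6.4667 pos [572.5  71.   90.9] yaw -81.7 F [-1.8  2.6  3.6] w 0.413 q7 [-0.39  0.52  0.28  1.86 -0.2   0.78 -1.43]
shift [-0.1  3.7 -0.4] turn [ 0.041 -0.002  0.003]
[0.57284157 0.53626673 0.18680433]
```

>>> {"method": "drive_tool", "body": {
  "steps": [
    {"x": 0,"y": 0,"z": 0,"ax": 0.04,"ay": 0,"az": 0,"claw": 30},
    {"x": 0,"y": 0,"z": 0,"ax": 0.07,"ay": 0,"az": 0,"claw": 30},
    {"x": 0,"y": 0,"z": 0,"ax": 0.07,"ay": 0,"az": 0,"claw": 30}
  ]
}}

```text
time: 6.72
ee_pos: [572.3, 72.1, 90.8]
eef_rot: [[0.001, 0.08, -0.997], [0.003, -0.997, -0.08], [-1.0, -0.003, -0.001]]
wrist_force: [0.6, -1.6, 2.4]
grip_width: 0.42
```

```bash
python3 g.py 573.5 67.4 91 -81.3;  python3 -c "
from h import *
print(arm.state()['torque'])
p,d=arm.camera('top');np.savez('top4.npz',p=p,d=d);cv2.imwrite('pics/c4.png',cv2.resize(p[210:290,150:250],None,fx=7,fy=7,interpolation=cv2.INTER_CUBIC)[:,:,::-1])"
```

```text
t 6.7167 pos [572.3  72.1  90.8] yaw -85.4 F [ 0.6 -1.6  2.4] w 0.42 q7 [-0.4   0.52  0.3   1.86 -0.21  0.79 -1.48]
shift [-0.2  4.8 -0.8] turn [-0.072 -0.001  0.003]
[-0.477615    0.13933047  1.09507563]
```

View pics/c4.png

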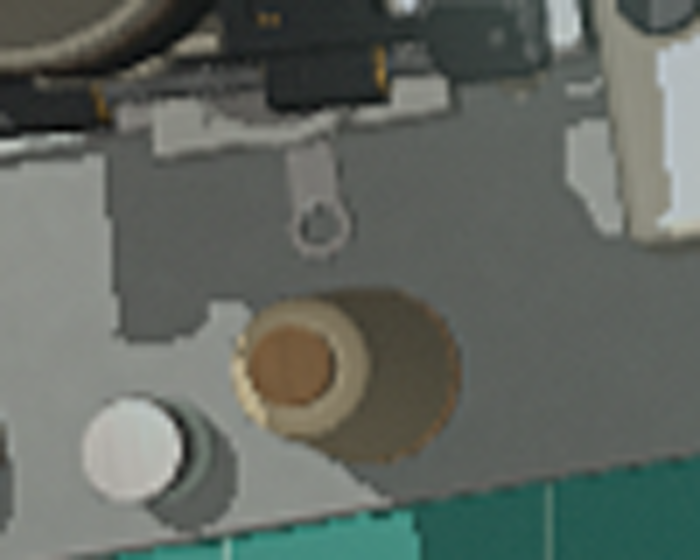

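The stop at the locked end is felt (torque 1.1 N m). The eyelet is at crop (321,226).

Run:
```python
from h import *
c,s=np.cos(.1512),np.sin(.1512);o=np.array([524.57,127.12])
def w(p): d=p[:2]-o;return np.round([c*d[0]+s*d[1],-s*d[0]+c*d[1]],1)
P=lambda u,v:((u+.5)/7-.5+150,(v+.5)/7-.5+210)
print('eye',w(ray('top',*P(321,226),40)))
print('plug',w(ray('top',*P(290,365),124)),'rim',w(ray('top',*P(302,368),113)))
print('foot right edge',w(ray('top',*P(462,370),13)),'bottom',w(ray('top',*P(373,462),13)),'top',w(ray('top',*P(378,288),13)))
for u,v in((290,365),(302,368)): print(P(u,v))
# expected foot right edge if cone at y=-66.1
for y in(-65,-66,-67):
    a=np.linspace(0,6.28,90);l=np.c_[-60+27*np.cos(a),y+27*np.sin(a)]
    g=np.c_[c*l[:,0]-s*l[:,1]+o[0],s*l[:,0]+c*l[:,1]+o[1],0*a+12];q=proj('top',g);print(y,((q[:,0].max()-150+.5)*7-.5).round(0))
```

```text
eye [-16.1 -61.3]
plug [-60.6 -65.6] rim [-61.3 -66.2]
foot right edge [-63.8 -92.6] bottom [-86.8 -62. ] top [-34.9 -70.6]
(191.0, 261.7142857142857)
(192.71428571428572, 262.14285714285717)
-65 460.0
-66 463.0
-67 466.0
```

The eyelet drifted with the tool while turning and is now at -61.3, against -65.8 for the cone: 4.5 mm short. Nothing has been released yet, so I'll unlock fully again, correct, and watch the drift on the way back.

>>> {"method": "drive_tool", "body": {
  "steps": [
    {"x": 0,"y": 0,"z": 0,"ax": -0.12,"ay": 0,"az": 0,"claw": 30},
    {"x": 0,"y": 0,"z": 0,"ax": -0.24,"ay": 0,"az": 0,"claw": 30},
    {"x": 0,"y": 0,"z": 0,"ax": -0.36,"ay": 0,"az": 0,"claw": 30},
    {"x": 0,"y": 0,"z": 0,"ax": -0.48,"ay": 0,"az": 0,"claw": 30},
    {"x": 0,"y": 0,"z": 0,"ax": -0.6,"ay": 0,"az": 0,"claw": 30}
  ]
}}

```text
time: 7.18
ee_pos: [572.5, 72.1, 90.9]
eef_rot: [[0.002, 0.634, -0.773], [0.003, -0.773, -0.634], [-1.0, -0.001, -0.003]]
wrist_force: [1.4, -1.5, 0.9]
grip_width: 0.417
```

```bash
python3 g.py 573.5 67 91 -22
```

```text
t 7.1833 pos [572.5  72.1  90.9] yaw -50.6 F [ 1.4 -1.5  0.9] w 0.417 q7 [-0.29  0.51  0.15  1.86 -0.11  0.78 -0.96]
shift [-0.1  4.6  2.4] turn [-0.5   -0.003  0.001]
```

>>> {"method": "drive_tool", "body": {
  "steps": [
    {"x": 0,"y": 0,"z": 0,"ax": -0.12,"ay": 0,"az": 0,"claw": 30},
    {"x": 0,"y": 0,"z": 0,"ax": -0.24,"ay": 0,"az": 0,"claw": 30},
    {"x": 0,"y": 0,"z": 0,"ax": -0.36,"ay": 0,"az": 0,"claw": 30},
    {"x": 0,"y": 0,"z": 0,"ax": -0.48,"ay": 0,"az": 0,"claw": 30},
    {"x": 0,"y": 0,"z": 0,"ax": -0.53,"ay": 0,"az": 0,"claw": 30}
  ]
}}

```text
time: 7.6
ee_pos: [572.8, 72.0, 90.9]
eef_rot: [[0.002, 0.939, -0.343], [0.004, -0.343, -0.939], [-1.0, 0.001, -0.004]]
wrist_force: [1.3, -1.7, 0.0]
grip_width: 0.418
```

```bash
python3 g.py 573.5 66.5 91 -23; python3 -c "
from h import *
print(arm.state()['torque'])"
```

```text
t 7.6 pos [572.8  72.   90.9] yaw -20.0 F [ 1.3 -1.7  0. ] w 0.418 q7 [-0.18  0.5   0.02  1.86 -0.02  0.78 -0.51]
shift [-0.1  2.6  4.9] turn [ 0.052 -0.004 -0.001]
[-0.46541669 -0.14325545 -1.15272523]
```

>>> {"method": "drive_tool", "body": {
  "steps": [
    {"x": 0,"y": 2.6,"z": 5,"ax": 0.05,"ay": 0,"az": 0,"claw": 30},
    {"x": 0,"y": 2.6,"z": 5,"ax": 0.05,"ay": 0,"az": 0,"claw": 30},
    {"x": 0,"y": 2.6,"z": 5,"ax": 0.05,"ay": 0,"az": 0,"claw": 30},
    {"x": 0,"y": 2.6,"z": 5,"ax": 0.15,"ay": 0,"az": 0,"claw": 30},
    {"x": 0,"y": 2.6,"z": 5,"ax": 0.25,"ay": 0,"az": 0,"claw": 30}
  ]
}}

```text
time: 8.02
ee_pos: [573.4, 66.9, 90.9]
eef_rot: [[0.002, 0.824, -0.566], [0.004, -0.566, -0.824], [-1.0, -0.001, -0.004]]
wrist_force: [0.7, 0.0, 1.7]
grip_width: 0.415
```

```bash
python3 g.py 573.3 66.7 91 -84
```

```text
t 8.0167 pos [573.4  66.9  90.9] yaw -34.5 F [0.7 0.  1.7] w 0.415 q7 [-0.22  0.51  0.08  1.86 -0.06  0.78 -0.71]
shift [-0.1 -0.   0.2] turn [ 0.864 -0.004  0.002]
```

>>> {"method": "drive_tool", "body": {
  "steps": [
    {"x": 0,"y": 0.5,"z": 0.6,"ax": 0.1,"ay": 0,"az": 0,"claw": 30},
    {"x": 0,"y": 0.7,"z": 0.8,"ax": 0.18,"ay": 0,"az": 0,"claw": 30},
    {"x": 0,"y": 0.7,"z": 0.8,"ax": 0.24,"ay": 0,"az": 0,"claw": 30}
  ]
}}

```text
time: 8.27
ee_pos: [573.3, 67.0, 90.9]
eef_rot: [[0.002, 0.665, -0.747], [0.004, -0.747, -0.665], [-1.0, -0.002, -0.004]]
wrist_force: [-0.5, 2.4, 1.7]
grip_width: 0.415
```

```bash
python3 g.py 573.3 66.7 91 -84
```

```text
t 8.2667 pos [573.3  67.   90.9] yaw -48.3 F [-0.5  2.4  1.7] w 0.415 q7 [-0.27  0.51  0.14  1.86 -0.1   0.78 -0.92]
shift [-0.1  0.2  0.2] turn [ 0.623 -0.004  0.003]
```

>>> {"method": "drive_tool", "body": {
  "steps": [
    {"x": 0,"y": 0.8,"z": 0.6,"ax": 0.1,"ay": 0,"az": 0,"claw": 30},
    {"x": 0,"y": 1.2,"z": 0.9,"ax": 0.2,"ay": 0,"az": 0,"claw": 30},
    {"x": 0,"y": 1.5,"z": 1.0,"ax": 0.3,"ay": 0,"az": 0,"claw": 30}
  ]
}}

```text
time: 8.52
ee_pos: [573.2, 66.9, 90.9]
eef_rot: [[0.001, 0.414, -0.91], [0.006, -0.91, -0.414], [-1.0, -0.005, -0.003]]
wrist_force: [-1.5, 3.3, 2.8]
grip_width: 0.414
```

```bash
python3 g.py 573.3 66.7 91 -84
```

```text
t 8.5167 pos [573.2  66.9  90.9] yaw -65.6 F [-1.5  3.3  2.8] w 0.414 q7 [-0.32  0.51  0.21  1.86 -0.15  0.78 -1.18]
shift [-0.1  0.3 -0. ] turn [ 0.322 -0.003  0.005]
```

>>> {"method": "drive_tool", "body": {
  "steps": [
    {"x": 0,"y": 0.8,"z": 0.3,"ax": 0.1,"ay": 0,"az": 0,"claw": 30},
    {"x": 0,"y": 1.2,"z": 0.5,"ax": 0.2,"ay": 0,"az": 0,"claw": 30},
    {"x": 0,"y": 1.5,"z": 0.6,"ax": 0.3,"ay": 0,"az": 0,"claw": 30},
    {"x": 0,"y": 1.5,"z": 0.6,"ax": 0.36,"ay": 0,"az": 0,"claw": 30},
    {"x": 0,"y": 1.5,"z": 0.6,"ax": 0.36,"ay": 0,"az": 0,"claw": 30}
  ]
}}

```text
time: 8.93
ee_pos: [573.0, 67.3, 90.8]
eef_rot: [[0.001, 0.071, -0.997], [0.006, -0.997, -0.071], [-1.0, -0.006, -0.001]]
wrist_force: [-0.3, 1.4, 1.3]
grip_width: 0.42
```

```bash
python3 g.py 573.3 66.7 91 -81.3;  python3 -c "
from h import *
print(arm.state()['torque'])
p,d=arm.camera('top');np.savez('top5.npz',p=p,d=d);cv2.imwrite('pics/c5.png',cv2.resize(p[210:290,150:250],None,fx=7,fy=7,interpolation=cv2.INTER_CUBIC)[:,:,::-1])"
```

```text
t 8.9333 pos [573.   67.3  90.8] yaw -85.9 F [-0.3  1.4  1.3] w 0.42 q7 [-0.39  0.52  0.3   1.86 -0.21  0.79 -1.48]
shift [-0.2  0.6 -0.3] turn [-0.08  -0.001  0.005]
[0.21360299 0.16277012 1.1354426 ]
```

View pics/c5.png

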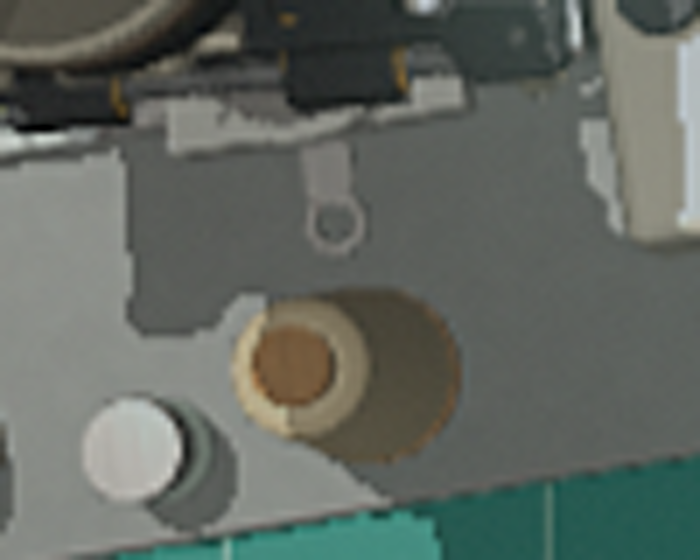

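Eyelet at crop (335,224), in line with the cone, with the stop felt at 1.1 N m. I'll relax the turn slightly and let go.

>>> {"method": "drive_tool", "body": {
  "steps": [
    {"x": 0,"y": 0,"z": 0,"ax": -0.04,"ay": 0,"az": 0,"claw": 30},
    {"x": 0,"y": 0,"z": 0,"ax": -0.04,"ay": 0,"az": 0,"claw": 55},
    {"x": 0,"y": 0,"z": 0,"ax": -0.04,"ay": 0,"az": 0,"claw": 75},
    {"x": 0,"y": 0,"z": 0,"ax": -0.04,"ay": 0,"az": 0,"claw": 90},
    {"x": 0,"y": 0,"z": 0,"ax": -0.04,"ay": 0,"az": 0,"claw": 95}
  ]
}}

```text
time: 9.4
ee_pos: [572.4, 67.0, 90.5]
eef_rot: [[-0.0, 0.112, -0.994], [0.006, -0.994, -0.112], [-1.0, -0.006, -0.0]]
wrist_force: [-0.0, 1.2, -0.5]
grip_width: 0.656
```

>>> {"method": "drive_tool", "body": {
  "steps": [
    {"x": 0,"y": 0,"z": 0,"ax": 0,"ay": 0,"az": 0,"claw": 95},
    {"x": -10,"y": 0,"z": 0,"ax": 0,"ay": 0,"az": 0,"claw": 95},
    {"x": -35,"y": 0,"z": 0,"ax": 0,"ay": 0,"az": 0,"claw": 95},
    {"x": -65,"y": 0,"z": 0,"ax": 0,"ay": 0,"az": 0,"claw": 95},
    {"x": -100,"y": 0,"z": 0,"ax": 0,"ay": 0,"az": 0,"claw": 95}
  ]
}}

```text
time: 9.82
ee_pos: [571.2, 65.9, 190.9]
eef_rot: [[-0.003, 0.111, -0.994], [0.005, -0.994, -0.111], [-1.0, -0.006, 0.003]]
wrist_force: [1.2, -0.1, 0.9]
grip_width: 0.945
```

>>> {"method": "drive_tool", "body": {
  "steps": [
    {"x": -30,"y": -40,"z": 0,"ax": 0,"ay": 0,"az": 0,"claw": 95},
    {"x": -50,"y": -200,"z": 60,"ax": 0,"ay": 0,"az": 0,"claw": 95},
    {"x": -50,"y": -200,"z": 60,"ax": 0,"ay": 0,"az": 0,"claw": 95},
    {"x": -50,"y": -200,"z": 60,"ax": 0,"ay": 0,"az": 0,"claw": 95},
    {"x": -50,"y": -200,"z": 60,"ax": 0,"ay": 0,"az": 0,"claw": 95}
  ]
}}

```text
time: 10.23
ee_pos: [494.0, 248.1, 242.0]
eef_rot: [[-0.002, 0.11, -0.994], [0.006, -0.994, -0.11], [-1.0, -0.006, 0.001]]
wrist_force: [0.5, 1.0, -1.1]
grip_width: 0.947
```

>>> {"method": "drive_tool", "body": {
  "steps": [
    {"x": 0,"y": -200,"z": 40,"ax": 0,"ay": 0,"az": 0,"claw": 95},
    {"x": 0,"y": -200,"z": 40,"ax": 0,"ay": 0,"az": 0,"claw": 95},
    {"x": 0,"y": -200,"z": 40,"ax": 0,"ay": 0,"az": 0,"claw": 95},
    {"x": 0,"y": -200,"z": 40,"ax": 0,"ay": 0,"az": 0,"claw": 95},
    {"x": 0,"y": -200,"z": 40,"ax": 0,"ay": 0,"az": 0,"claw": 95}
  ]
}}

```text
time: 10.65
ee_pos: [431.2, 444.7, 244.5]
eef_rot: [[-0.002, 0.11, -0.994], [0.007, -0.994, -0.11], [-1.0, -0.007, 0.001]]
wrist_force: [1.3, -0.7, -0.2]
grip_width: 0.95
```

Run:
```python
from h import *
c,s=np.cos(.1512),np.sin(.1512);o=np.array([524.57,127.12])
def w(p): d=p[:2]-o;return np.round([c*d[0]+s*d[1],-s*d[0]+c*d[1]],1)
p,d=arm.camera('top');p2,_=arm.camera('side')
cv2.imwrite('pics/c6.png',np.hstack([cv2.resize(p[200:300,120:220],(400,400),interpolation=2),cv2.resize(p2[90:240,95:295],(400,300),interpolation=2)if 0 else cv2.resize(p2[90:240,110:260],(400,400),interpolation=2)])[:,:,::-1])
W=cloud('top',d);z=W[...,2]
m=np.zeros((420,560),np.uint8);m[190:245,140:225]=1;m&=(z>120)&(z<140)
n,l,st,cc=cv2.connectedComponentsWithStats(m)
L=[np.median(W[l==i],0) for i in range(1,n) if st[i,4]>15];[print(st[i,4],cc[i]) for i in range(1,n)]
for q in L: print(w(q),q.round(1))
if len(L)==2: print('mid',w((L[0]+L[1])/2),'dist',np.linalg.norm(L[0][:2]-L[1][:2]),'dir',w(o.tolist()+[0] if 0 else np.r_[o+L[0][:2]-L[1][:2],0]))
q=W[240:285,175:225][(z[240:285,175:225]>119)];print('cone',w(q.mean(0)))
print(arm.state()['time'],arm.state()['ee_pos'])
```

```text
54 [196.87037037 206.90740741]
58 [171.79310345 210.87931034]
[ 38.7 -91.3] [576.6  42.6 129.5]
[ 39.  -43.3] [569.7  90.1 129.3]
mid [ 38.9 -67.3] dist 48.00545286020622 dir [ -0.3 -48. ]
cone [-60.4 -66.2]
10.75 [426.92477038 450.91767445 243.89140372]
```

View pics/c6.png

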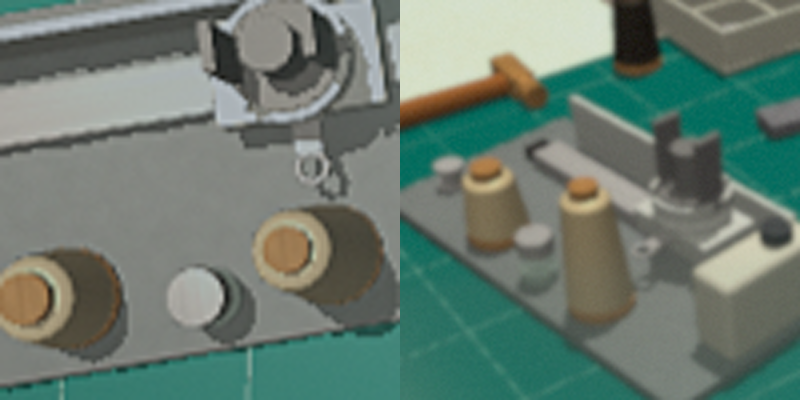

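The top crop shows the collar tabs in line with the rail (0.3 mm across 48 mm). Their centres are 48 mm apart, so they are fully sprung out. The eyelet at crop (312,167) is level with the tall cone. The side crop shows the jar standing.

```bash
python3 -c "
from plant import arm
s=arm.state();print(s['time'],abs(s['qd']).max() if hasattr(s['qd'],'max') else s['qd']);print(arm.job_done())"
```

```text
10.75 0.07949677178910139
the job is handed in; nothing more can be done
None
```

The carriage is locked with the thread eyelet in line with the middle of the tall cone, and I handed the job in at 10.75 s.

- **What I did:** I squeezed the tabs and turned the collar to its unlocked stop, then slid the carriage about 67 mm towards the motor end. I turned the collar back to its locked stop, let go and moved the arm clear.
- **One correction:** on the first turn back the carriage drifted with the tool and the eyelet ended up about 4.5 mm short. Before letting go I unlocked fully again, moved it and relocked it.
- **Collar:** the locked stop was felt at about 1.1 N m. The tabs lie along the rail, with centres 48 mm apart, so they are sprung out.
- **Alignment:** the two checks disagree slightly. The ring puts the eyelet at about -66.0 mm along the winder and the tab midpoint puts it at -67.3 mm. The cone is at -66.2 mm, so the error is between 0 and about 1 mm.
- **Other objects:** the jar was still standing in the last pictures. The glue bottle was outside those crops, so I did not check it at the end, but the arm never went near it.

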